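# Untangle an S-hook from a raised eye and sort both

## Task

On the repair bench a flat-bar S-hook has got caught upright in one of the two raised steel eyes. With the eye staying on the bench, twist the S-hook about a quarter turn until it lies along the eye's window, lift it out without lifting the eye along with it, and put the hook in the rectangular tray and that eye, lying down fully inside, in the middle of the round tin. Leave the empty spare eye and the spare S-hook where they are.

Things in the scene. Friction and masses are not known exactly. Their poses are not given: they have to be found in the camera images.
- hook_mid (a point): Centre of the caught S-hook, on its stem's axis: bright steel flat bar, 14 mm wide (y), 6 mm thick, upright, 84 mm tall, 90 g; z up, 42 mm above its underside. Foot reaches 30 mm to +x, its lip 14 mm high, under a side bar of the eye within 20 deg of square. Turned so its x lies within 12 deg of the eye's y, either way round, and raised under 8 mm till then, it passes up the window.
- hook_top (a point): Point on the caught S-hook's stem axis, 70 mm above its underside, same axes: the place to pinch from above, closing along y across the 14 mm width. The top arm (78 to 84 mm up) reaches 20 mm to -x, with a lip hanging to 68 mm.
- eye_mid (a point): Centre of the eye holding the hook: dark steel frame 46 mm (x) by 96 (y), 32 tall, 250 g, on its two short ends (8 mm thick). Point 16 mm above its underside, mid-window; z up, y along the long side. Window 30 mm (x) by 80 (y). Long side bars 8 mm wide, 8 tall, with 24 mm of room under them. Once empty, pinch it from above across the 46 mm at the bars.
- spare_eye_mid (a point): Centre (16 mm above its underside) of the spare eye, same shape and axes, empty, standing on the bench: leave it.
- spare_hook_mid (a point): Centre of a spare S-hook, the same kind, lying flat on its side on the bench (14 mm tall; centre 7 mm above the bench) about 84 mm long: leave it.
- tray_in (a point): Centre of the inner floor (4 mm above the bench) of the fixed black rectangular open tray, 120 mm (x) by 150 mm (y), 35 mm high, walls 4 mm.
- tin_in (a point): Centre of the inner floor (4 mm above the bench) of the fixed round bare-metal open tin, 160 mm across, 30 mm high, wall 3 mm.
Mind the look-alikes: they are no part of the job. Leave any blue or purple look-alike of the part that bears hook_mid alone.

How it is judged:
On the way:
1. the hook is lifted clear above the eye while the eye stays on the bench (height (world z) of hook_mid above 0.085 m and height (world z) of eye_mid below 0.026 m), for 0.1 s.
At the end, for the whole second after the job is handed in: The S-hook's centre is within 50 mm (x) by 65 mm (y) of the tray's centre and lower than 65 mm above the bench, standing or fallen over; the eye it was caught in has its centre within 40 mm of the tin's centre and lower than 36 mm above the bench (x of hook_mid in the frame of tray_in between -0.05 and 0.05 m and y of hook_mid in the frame of tray_in between -0.065 and 0.065 m and height (world z) of hook_mid below 0.065 m and horizontal distance between eye_mid and tin_in below 0.04 m and height (world z) of eye_mid below 0.036 m); the robot touches nothing.
It fails at once if the eye is lifted off the bench with the hook still in it (height (world z) of eye_mid above 0.04 m and horizontal distance between eye_mid and hook_mid below 0.06 m).
It fails at once if the spare eye is moved by more than 30 mm (distance of spare_eye_mid from where it was at the start of the episode above 0.03 m).
It fails at once if the spare hook is moved by more than 30 mm (distance of spare_hook_mid from where it was at the start of the episode above 0.03 m).
It also fails if it takes over 59 s, if anything falls off the work surface, if the arm or the gripper's body presses on something with over 40 N, if the wrist force passes 120 N, or if a joint passes its speed limit or range.

## Robot

A 6-joint arm with a two-finger parallel gripper is mounted at the origin on the work surface. World frame = base frame: x ahead of the robot, y to its left, z up, the work surface at z = 0. Lengths are in m, angles in rad, forces in N, time in s.
With the tool pointing down it reaches from about 0.275 to 0.75 m from the base axis. Payload 10.2 kg.
Tool frame: the origin (TCP) lies at the very end of the fingers, on their centre line; the grasp point (between the pads) lies bot.grip_point_offset behind it (bot.grip_point_offset is the distance from the TCP to the grasp point, in m); z points along the fingers, y is the line along which they close (so a half turn about z gives the same grasp; the last joint's range is limited). The gripper opens to 88 mm and grips with 3 to 60 N. Pads are 18 mm wide; open, the fingers measure 123 mm over their backs; the gripper's body (75 mm by 187 mm) begins 45 mm behind the grasp point.
Start: joints at [-1.401, 0.313, 1.498, -0, 1.331, -0.223], TCP at [0.201, -0.485, 0.205] pointing down, gripper open.
Joint ranges: [-2.94, 2.94], [-0.97, 2.17], [0.19, 2.56], [-1.23, 4.37], [0.02, 3.11], [-2.88, 2.88]. Speed limits (rad/s): [2.39, 2.39, 3.01, 3.14, 3.14, 3.14].

## Interface

Orientations are given as a unit quaternion [w, x, y, z].
In Python, from rig import bot gives the robot as it stands. The module is installed in compiled form; this text tells all that it offers.
- The arm moves only by the tool send_rows, never from a script. Its argument "steps" is a list that holds one entry, the list of rows, each a list of 4 numbers: the shift along the tool's x, y, z as a fraction of full scale, then the turn about the tool's z as a fraction of full scale. A call has 1 to 5 rows; each row is the pose to reach, as a shift and turn from the pose commanded when the call began, along the tool's axes at that moment, turning the shorter way round; what a row does not reach only later rows make up. Full scale, the value 1, is 100 mm for a shift and pi rad for a turn. A row lasts 1/10 s, in which the tool goes at most 50 mm and 8.59 degrees, less where a joint would pass 70% of its speed; a pose out of reach is approached as far as the arm can. A call with a number of a shift or a turn outside -1 to 1 is refused whole. A call with a gripper value outside its range is refused whole. "fingers" is the gripper command: -1 is fully open, 1 is shut, values between are in proportion, set as the call begins (left out, the last holds). The fingers move at their own pace and stop on an object; "newtons" is the grip in N (left out, the last holds). Time passes only in rows, so rows that repeat a pose let the fingers close. It gives the time, the measured TCP pose, the force, the opening and the grip force at its end, in the units of the state.
- bot.read_state(): the state, without advancing time (a new reading comes with each control period).
- bot.camera(name): name is "scene" or "top" or "wrist"; returns (picture, depth): 400x640x3 uint8, red, green, blue; 400x640 float32, m along the optical axis (not along the pixel's ray), 0 where there is no reading.
- bot.camera_params(name): a dict with "fx", "fy", "cx", "cy" (pixels), "origin" and "rotation" of the camera in the world; the wrist camera has in their place "T_tool_cam" (4x4, takes a point from camera to tool coordinates, whose origin is the TCP and whose axes are the flange's). Camera axes: x right, y down, z forward; pixel columns grow to the right and rows downward; lengths in m; the calibration is good to about 2 mm. The wrist camera is an equidistant fisheye: a pixel r from the principal point sees the ray r / f radians off the axis. A picture is of the moment at which its call begins: read the wrist's pose just before it. camera_params takes no time and is no camera call.
- bot.job_done(): hands the job in; it is judged then, once.
Trained networks look in the newest picture that a camera, given by its name, has taken for a name from the list of things; names that differ only in an ending like _2 or _b are one class to them, and where a whole thing is asked for, a point or a joint stands for the part that bears it (a point fixed in the world has none). Each returns a list of dicts, best first, with "p" (0 to 1); they miss things now and then, are a little off and sometimes report something else, mostly with a low value. They report only what shows in the picture. A call takes as long as a camera call. They do not tell look-alikes from the thing itself.
- bot.search_frame(camera, name): "rect" ([centre column, centre row, width, height] in pixels, round what is visible of it).
- bot.cut_out(camera, name): "region" (400x640 bool, what is visible of it) and "rect" ([centre column, centre row, width, height] in pixels, round what is visible of it).
- bot.spot_point(camera, name): "point" ([column, row] in pixels: a listed point, or the origin of a listed thing).
The state is a dict: "time": time; "q": joint angles; "joint_velocities": joint speeds; "effort": joint torques, N m; "ee_pos": TCP position; "eef_rot": TCP orientation; "ft_force": force on the tool from outside, world axes, zero at the start; "torque": the same for the moment, N m; "finger_gap": finger opening in m; "grip_force": force on a finger pad.
Only numpy, scipy, OpenCV 4.12 (cv2) and the standard library are available. Lean on these libraries where they do the work, as an engineer would, in place of code of your own. Each camera call takes 0.05 s, during which the arm holds its last target. There are 200 camera calls.

## Working session

There is one attempt and no reset: what is moved stays moved. The work goes in short steps, Python scripts to look and compute and a tool call to move; the robot and the scene stay as the last step left them, time stands still between calls to the robot, and variables do not carry over. Pictures are saved under pics/ and viewed, at most 10 in all, crops included, and the job is handed in when it is done.

Besides the shell and the picture viewer there is one more tool, called after "Request:" by a JSON object that holds its "method" and its "body", one argument or row to a line. send_rows: Moves the arm, as the interface text tells. Its arguments: {"type":"object","properties":{"steps":{"type":"array","items":{"type":"array","items":{"type":"array","items":{"type":"number"}}}},"fingers":{"type":"number"},"newtons":{"type":"number"}},"required":["steps"]}

```bash
mkdir -p pics
cat > h.py <<'E'
import numpy as np, cv2, pickle
from rig import bot
def cloud(cam,d):
    p=bot.camera_params(cam); v,u=np.mgrid[0:400,0:640]
    P=np.stack([(u-p['cx'])/p['fx']*d,(v-p['cy'])/p['fy']*d,d],-1)
    W=P@np.array(p['rotation']).T+np.array(p['origin']); W[d<=0]=np.nan
    return W
def save(n,img): cv2.imwrite('pics/'+n,img[...,::-1])
E
python3 - <<'E'
from h import *
print(bot.read_state()['ee_pos'],bot.read_state()['eef_rot'],bot.grip_point_offset)
out={}
for c in ['top','scene']:
    im,d=bot.camera(c); out[c]=(im,d); save(c+'0.png',im); W=cloud(c,d)
    p=bot.camera_params(c); print(c,p['origin'])
    for n in ['hook_mid','hook_top','eye_mid','spare_eye_mid','spare_hook_mid','tray_in','tin_in']:
        for r in bot.spot_point(c,n)[:4]:
            if r['p']<.2: continue
            x,y=np.round(r['point']).astype(int); print(n,round(r['p'],2),x,y,np.round(W[y,x],3))
pickle.dump(out,open('o.pkl','wb'))
E
```

```text
[ 0.20090665 -0.48472623  0.2041478 ] [-6.52305981e-04  9.80773799e-01  1.95146945e-01  1.35882723e-05] 0.0187Traceback (most recent call last):
  File "<stdin>", line 5, in <module>
  File "h.py", line 6, in cloud
    W=P@np.array(p['rotation']).T+np.array(p['origin']); W[d<=0]=np.nan
      ~^~~~~~~~~~~~~~~~~~~~~~~~~~
ValueError: matmul: Input operand 1 has a mismatch in its core dimension 0, with gufunc signature (n?,k),(k,m?)->(n?,m?) (size 4 is different from 3)
```

```bash
sed -i "s/np.array(p\['rotation'\]).T/R(p['rotation']).T/; s/^from rig import bot/from rig import bot\nfrom scipy.spatial.transform import Rotation\ndef R(q): return Rotation.from_quat(np.roll(q,-1)).as_matrix()/" h.py
python3 - <<'E'
from h import *
out={}
for c in ['top','scene']:
    im,d=bot.camera(c); out[c]=(im,d); save(c+'0.png',im); W=cloud(c,d)
    p=bot.camera_params(c); print(c,p['origin'],p['fx'])
    for n in ['hook_mid','hook_top','eye_mid','spare_eye_mid','spare_hook_mid','tray_in','tin_in']:
        for r in bot.spot_point(c,n)[:4]:
            if r['p']<.2: continue
            x,y=np.round(r['point']).astype(int); print(n,round(r['p'],2),x,y,np.round(W[y,x],3))
pickle.dump(out,open('o.pkl','wb'))
E
```

```text
top [0.37273892 0.00560033 0.98460865] 378.27376601516994
hook_mid 0.67 341 238 [ 0.439 -0.049  0.084]
hook_mid 0.67 349 281 [ 0.338 -0.069  0.064]
hook_mid 0.49 309 277 [0.347 0.026 0.083]
hook_top 0.53 310 277 [0.347 0.023 0.085]
hook_top 0.44 352 280 [ 0.341 -0.075  0.083]
hook_top 0.41 340 238 [ 0.439 -0.046  0.081]
eye_mid 0.83 341 238 [ 0.439 -0.049  0.084]
spare_eye_mid 0.86 301 160 [ 0.654  0.055 -0.002]
spare_hook_mid 0.74 242 139 [0.705 0.213 0.013]
tray_in 0.82 440 201 [ 0.546 -0.316  0.001]
tray_in 0.5 302 161 [0.649 0.052 0.003]
tray_in 0.42 344 242 [ 0.43  -0.056  0.083]
tin_in 0.73 212 199 [0.543 0.286 0.003]
scene [ 1.02443902 -0.3105831   0.48213248] 376.40610763089313
hook_mid 0.74 265 200 [ 0.445 -0.056  0.049]
hook_mid 0.68 277 172 [0.353 0.019 0.046]
hook_mid 0.56 235 183 [ 0.345 -0.08   0.044]
hook_top 0.84 265 190 [ 0.443 -0.054  0.072]
hook_top 0.6 237 171 [ 0.343 -0.071  0.071]
hook_top 0.52 278 163 [0.349 0.025 0.065]
eye_mid 0.71 264 212 [ 0.459 -0.067  0.032]
eye_mid 0.3 420 192 [0.546 0.287 0.006]
spare_eye_mid 0.75 369 252 [0.638 0.061 0.002]
spare_hook_mid 0.71 454 243 [0.708 0.214 0.005]
spare_hook_mid 0.25 264 194 [ 0.443 -0.057  0.063]
tray_in 0.69 153 300 [ 0.546 -0.308  0.005]
tin_in 0.69 419 193 [0.546 0.283 0.005]
```

View pics/top0.png

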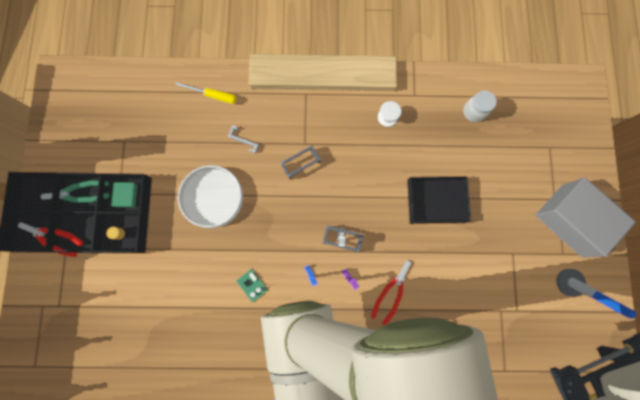

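View pics/scene0.png

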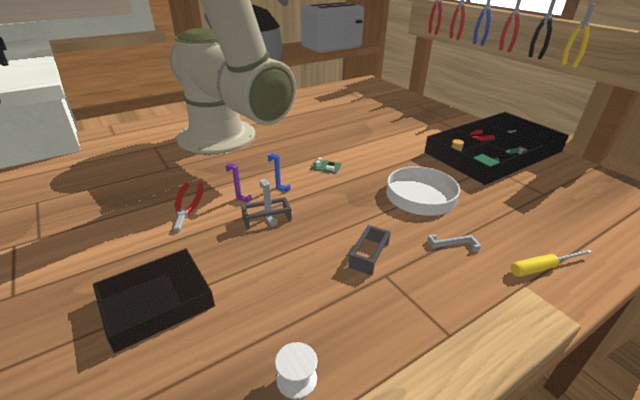

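The top view shows three upright S-hooks: steel at (341,238) inside the eye, blue at (311,275) and purple at (350,280). The steel one in the occupied eye fits the description. The empty eye at (301,161) and the lying hook at (242,139) are the spares. I'll confirm this in an enlarged crop.

Run:
```python
from h import *
out=pickle.load(open('o.pkl','rb'))
a=cv2.resize(out['top'][0][215:260,305:375],(560,360),interpolation=cv2.INTER_CUBIC)[:, :400]
b=cv2.resize(out['scene'][0][170:234,230:300],(400,366),interpolation=cv2.INTER_CUBIC)[:360]
a=cv2.resize(out['top'][0][215:260,318:368],(400,360),interpolation=cv2.INTER_CUBIC)
save('crop.png',np.hstack([a,b]))
for c in ['top','scene']:
    W=cloud(c,out[c][1]); W=W.reshape(-1,3)
    m=(np.hypot(W[:,0]-.43,W[:,1]+.055)<.075)
    for lo,hi in [(.02,.045),(.05,.095),(.076,.095)]:
        Q=W[m&(W[:,2]>lo)&(W[:,2]<hi)]
        if len(Q)>4:
            r=cv2.minAreaRect(Q[:,:2].astype(np.float32)*1000); print(c,lo,hi,len(Q),r,Q.mean(0).round(3))
for c,n in [('top','tray_in'),('top','tin_in'),('scene','tray_in'),('scene','tin_in')]:
    W=cloud(c,out[c][1]).reshape(-1,3)
    cen=np.array([.545,-.31]) if 'tray' in n else np.array([.545,.287])
    m=(np.abs(W[:,:2]-cen).max(1)<.11)&(W[:,2]>.02)&(W[:,2]<.05)
    print(c,n,cv2.minAreaRect(W[m,:2].astype(np.float32)*1000))
```

```text
top 0.02 0.045 316 ((441.609619140625, -56.72951889038086), (95.57233428955078, 45.630096435546875), 76.73380279541016) [ 0.442 -0.058  0.031]
top 0.05 0.095 60 ((432.1440734863281, -51.50888442993164), (13.992358207702637, 23.00672721862793), 86.71218872070312) [ 0.432 -0.051  0.082]
top 0.076 0.095 56 ((432.16973876953125, -51.821163177490234), (13.608108520507812, 22.417116165161133), 83.1593017578125) [ 0.432 -0.052  0.083]
scene 0.02 0.045 570 ((444.57305908203125, -55.1456413269043), (95.66545104980469, 48.470359802246094), 76.49695587158203) [ 0.448 -0.056  0.031]
scene 0.05 0.095 156 ((434.6636962890625, -49.89284133911133), (14.047076225280762, 24.416440963745117), 89.09793853759766) [ 0.44  -0.051  0.073]
scene 0.076 0.095 72 ((434.0653381347656, -49.96271514892578), (13.180859565734863, 23.50779914855957), 85.2384033203125) [ 0.437 -0.051  0.083]
top tray_in ((546.3721313476562, -305.6030578613281), (120.220947265625, 151.52061462402344), 1.7094645500183105)
top tin_in ((546.5882568359375, 286.12493896484375), (159.85284423828125, 156.7738494873047), 46.20902633666992)
scene tray_in ((547.8854370117188, -303.673095703125), (123.56869506835938, 150.1873016357422), 1.5921841859817505)
scene tin_in ((549.097412109375, 287.8561706542969), (158.34716796875, 160.48638916015625), 29.054903030395508)
```

View pics/crop.png

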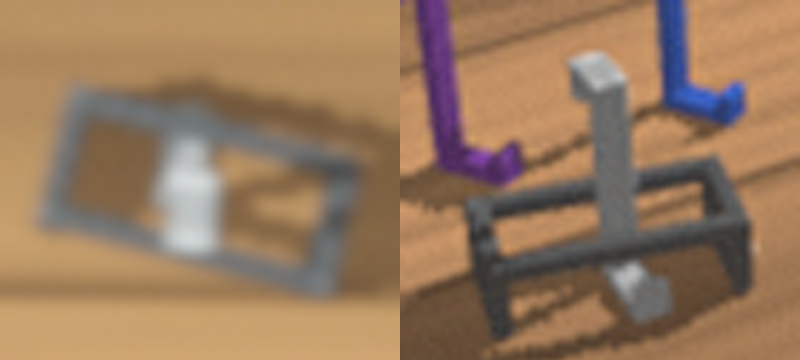

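The crop confirms it: the bright steel hook stands in the dark eye, with its foot under the far (+x) side bar. Blue and purple are separate, behind it. I'll move over the hook now.

Request:
{"method": "send_rows", "body": {
  "steps": [
    [[0.32,-0.26,0,0],[0.65,-0.52,0,0],[0.97,-0.77,0,0],[0.97,-0.77,0,0]]
  ],
  "fingers": -1,
  "newtons": 30
}}

```text
time: 1.25
ee_pos: [0.2627, -0.3737, 0.2051]
eef_rot: [-0.0, 0.98, 0.197, 0.0]
ft_force: [-0.5, 0.0, -0.4]
finger_gap: 0.0878
grip_force: 0.0
```

Request:
{"method": "send_rows", "body": {
  "steps": [
    [[0.32,-0.26,0,0],[0.65,-0.52,0,0],[0.97,-0.77,0,0],[0.97,-0.77,0,0]]
  ]
}}

```text
time: 1.65
ee_pos: [0.3225, -0.266, 0.205]
eef_rot: [0.0, 0.98, 0.197, 0.0]
ft_force: [-0.3, -0.4, -0.9]
finger_gap: 0.0879
grip_force: 0.0
```

Request:
{"method": "send_rows", "body": {
  "steps": [
    [[0.32,-0.26,0,0],[0.65,-0.52,0,0],[0.97,-0.77,0,0],[0.97,-0.77,0,0]]
  ]
}}

```text
time: 2.05
ee_pos: [0.3827, -0.1581, 0.2049]
eef_rot: [-0.0, 0.98, 0.197, 0.0]
ft_force: [1.1, 0.3, -1.3]
finger_gap: 0.088
grip_force: 0.0
```

Request:
{"method": "send_rows", "body": {
  "steps": [
    [[0.32,-0.26,0,0.04],[0.65,-0.52,0,0.08],[0.97,-0.77,0,0.12],[0.97,-0.77,0,0.147],[0.97,-0.77,0,0.147]]
  ]
}}

```text
time: 2.55
ee_pos: [0.4419, -0.0525, 0.2046]
eef_rot: [0.0, 0.999, -0.034, -0.0]
ft_force: [-0.5, -1.2, 1.0]
finger_gap: 0.0881
grip_force: 0.0
```

```bash
cat >> h.py <<'E'
def wcloud():
    s=bot.read_state(); im,d=bot.camera('wrist'); p=bot.camera_params('wrist')
    v,u=np.mgrid[0:400,0:640]; a=(u-p['cx'])/p['fx']; b=(v-p['cy'])/p['fy']; t=np.hypot(a,b)+1e-9
    k=np.tan(np.minimum(t,1.5))/t
    P=np.stack([a*k*d,b*k*d,d],-1); T=np.array(p['T_tool_cam'])
    W=(P@T[:3,:3].T+T[:3,3])@R(s['eef_rot']).T+np.array(s['ee_pos']); W[(d<=0)|(t>1.4)]=np.nan
    return s,im,W
def rect(W,c,r,lo,hi):
    Q=W.reshape(-1,3); Q=Q[(np.hypot(Q[:,0]-c[0],Q[:,1]-c[1])<r)&(Q[:,2]>lo)&(Q[:,2]<hi)]
    if len(Q)<5: return len(Q)
    q=cv2.minAreaRect(Q[:,:2].astype(np.float32)*1000)
    return len(Q),np.round(q[0],1),np.round(q[1],1),round(q[2],1),Q[:,2].mean().round(4)
def heading(s):
    X=R(s['eef_rot'])[:,0]; return np.degrees(np.arctan2(X[1],X[0]))
def goal(x,y,z,h):
    s=bot.read_state(); M=R(s['eef_rot']); d=M.T@(np.array([x,y,z])-s['ee_pos'])
    print('now',np.round(s['ee_pos'],4),round(heading(s),1),'shift',np.round(d*10,3),'turn',round(-(h-heading(s))/180,3))
E
python3 - <<'E'
from h import *
s,im,W=wcloud(); save('w1.png',im); print(s['ee_pos'],heading(s))
for c,r,lo,hi in [((.44,-.055),.075,.02,.045),((.435,-.05),.03,.076,.095),((.34,-.07),.05,.05,.095),((.35,.02),.05,.05,.095),((.34,-.07),.06,.01,.095)]: print(c,rect(W,c,r,lo,hi))
E
```

```text
[ 0.44190412 -0.05252784  0.20455946] -3.9477612628458862
(0.44, -0.055) (1552, array([444. , -53.7]), array([96.8, 47. ]), 76.4, np.float64(0.0319))
(0.435, -0.05) (309, array([434.1, -48.7]), array([12.1, 22.8]), 86.2, np.float64(0.084))
(0.34, -0.07) (247, array([339.8, -80.1]), array([26.3, 12.1]), 65.4, np.float64(0.0737))
(0.35, 0.02) (238, array([342.5,  18.9]), array([22.7, 14.6]), 29.0, np.float64(0.0743))
(0.34, -0.07) (456, array([346.9, -70.4]), array([50.1, 14.4]), 33.1, np.float64(0.052))
```

View pics/w1.png

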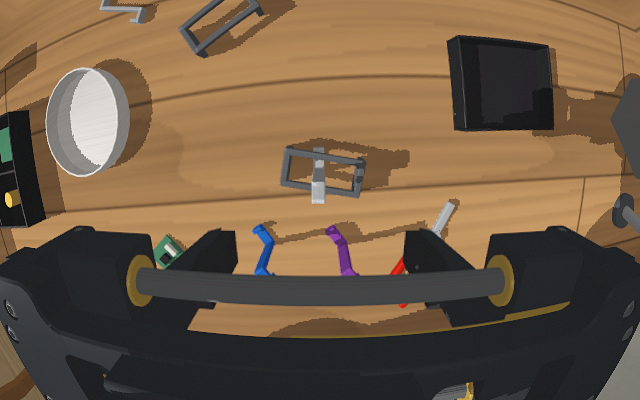

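The wrist view shows the steel hook at (318,175) in the eye at (323,172), between the open fingers. Blue (262,250) and purple (342,250) are clear of the path. I'll descend and grip.

Request:
{"method": "send_rows", "body": {
  "steps": [
    [[0,-0.025,0.3,0],[0.005,-0.025,0.6,0],[0.005,-0.025,0.9,0],[0.005,-0.025,0.9,0]]
  ]
}}

```text
time: 3.0
ee_pos: [0.4402, -0.0503, 0.1121]
eef_rot: [-0.001, 0.999, -0.034, -0.003]
ft_force: [1.2, 0.2, 1.2]
finger_gap: 0.0882
grip_force: 0.0
```

Request:
{"method": "send_rows", "body": {
  "steps": [
    [[0,0,0.25,0],[0,0,0.5,0],[0,0,0.64,0],[0,0,0.64,0]]
  ]
}}

```text
time: 3.4
ee_pos: [0.4419, -0.0504, 0.0507]
eef_rot: [-0.0, 0.999, -0.034, -0.001]
ft_force: [0.1, -0.4, 1.3]
finger_gap: 0.0883
grip_force: 0.0
```

Request:
{"method": "send_rows", "body": {
  "steps": [
    [[0,0,0,0],[0,0,0,0],[0,0,0,0],[0,0,0,0],[0,0,0,0]]
  ],
  "fingers": 1,
  "newtons": 30
}}

```text
time: 3.9
ee_pos: [0.4423, -0.0495, 0.051]
eef_rot: [0.0, 0.999, -0.034, 0.0]
ft_force: [-0.0, -0.4, -0.2]
finger_gap: 0.0502
grip_force: 0.0
```

Request:
{"method": "send_rows", "body": {
  "steps": [
    [[0,0,0,0],[0,0,0,0],[0,0,0,0],[0,0,0,0],[0,0,0,0]]
  ]
}}

```text
time: 4.4
ee_pos: [0.4421, -0.0495, 0.0507]
eef_rot: [-0.0, 0.999, -0.034, -0.0]
ft_force: [-0.4, -0.3, -0.0]
finger_gap: 0.0098
grip_force: 0.0
```

Run:
```python
from h import *
print(bot.read_state()['finger_gap'])
im,d=bot.camera('scene'); s,iw,W=wcloud()
a=cv2.resize(im[130:240,200:340],(509,400)); b=cv2.resize(iw[100:300,220:420],(400,400))[:,:290]
save('g1.png',np.hstack([a,b]))
```

```text
0.009775159798485325
```

View pics/g1.png

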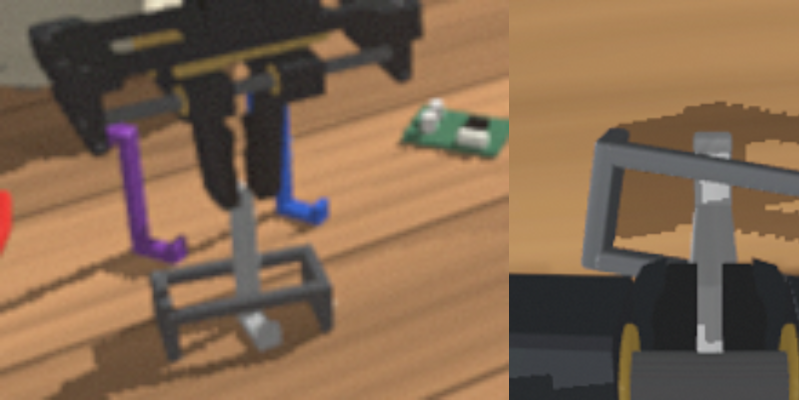

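The fingers straddle the stem (left crop about (240,190)), and the eye is unmoved. I'll hold a little longer to confirm the grip.

Request:
{"method": "send_rows", "body": {
  "steps": [
    [[0,0,0,0],[0,0,0,0],[0,0,0,0]]
  ],
  "fingers": 1,
  "newtons": 35
}}

```text
time: 4.8
ee_pos: [0.4422, -0.0495, 0.0507]
eef_rot: [0.0, 0.999, -0.035, -0.0]
ft_force: [-1.1, -0.1, -0.9]
finger_gap: 0.0004
grip_force: 0.0
```

Run:
```python
from h import *
s,iw,W=wcloud(); im,d=bot.camera('scene'); S=cloud('scene',d); it,dt=bot.camera('top')
for n,C in [('w',W),('s',S)]:
    print(n,rect(C,(.443,-.055),.075,.02,.034))
    for lo,hi in [(.002,.014),(.037,.045),(.045,.055),(.055,.065),(.065,.075),(.075,.09)]:
        Q=C.reshape(-1,3); m=(np.abs(Q[:,0]-.445)<.05)&(np.abs(Q[:,1]+.05)<.02)&(Q[:,2]>lo)&(Q[:,2]<hi)
        col=(iw if n=='w' else im).reshape(-1,3)[m]; br=col.min(1)>95; P=Q[m][br]
        if len(P)>3: print(lo,len(P),np.percentile(P[:,:2],[5,50,95],axis=0).round(4).tolist())
save('g2.png',np.hstack([cv2.resize(im[150:230,210:310],(500,400)),cv2.resize(iw[150:300,265:365],(266,400))]))
```

```text
w (3578, array([445.1, -54.4]), array([96.8, 46. ]), 77.6, np.float64(0.0312))
0.002 373 [[0.4452, -0.0563], [0.4515, -0.0502], [0.4728, -0.0441]]
0.037 75 [[0.4448, -0.0555], [0.4456, -0.0498], [0.4461, -0.0439]]
0.045 117 [[0.4449, -0.0555], [0.4456, -0.0491], [0.4462, -0.0434]]
0.055 129 [[0.4449, -0.0558], [0.4456, -0.0497], [0.4461, -0.0438]]
0.065 31 [[0.4454, -0.055], [0.4459, -0.0496], [0.4463, -0.0436]]
s (501, array([443.6, -54.9]), array([95.8, 48.1]), 76.3, np.float64(0.0305))
0.002 67 [[0.4028, -0.0619], [0.4571, -0.0538], [0.4725, -0.0467]]
0.037 18 [[0.4425, -0.0561], [0.4442, -0.051], [0.445, -0.0456]]
0.045 32 [[0.4407, -0.0569], [0.444, -0.0517], [0.4461, -0.0448]]
0.055 27 [[0.442, -0.0564], [0.4442, -0.0509], [0.4456, -0.0444]]
0.065 33 [[0.4255, -0.0565], [0.4442, -0.0522], [0.4462, -0.0452]]
0.075 11 [[0.4423, -0.0571], [0.4441, -0.051], [0.4453, -0.0452]]
```

View pics/g2.png

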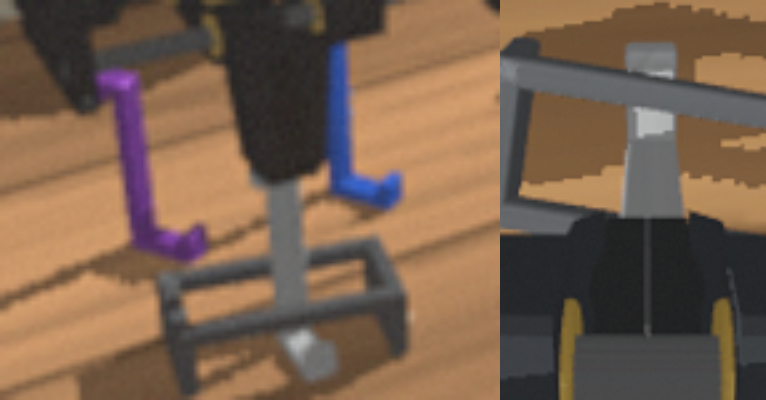

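Run:
```python
from h import *
s,iw,W=wcloud(); im,d=bot.camera('scene'); S=cloud('scene',d)
print(s['ee_pos'],s['q'],s['finger_gap'],bot.camera_params('wrist')['T_tool_cam'])
for n,C,I in [('w',W,iw),('s',S,im)]:
    for lo in np.arange(.045,.15,.01):
        Q=C.reshape(-1,3); m=(np.abs(Q[:,0]-.445)<.06)&(np.abs(Q[:,1]+.05)<.025)&(Q[:,2]>lo)&(Q[:,2]<lo+.01)&(I.reshape(-1,3).max(1)<75)
        P=Q[m]
        if len(P)>3: print(n,lo.round(3),len(P),np.percentile(P[:,:2],[5,50,95],axis=0).round(4).tolist())
```

```text
[ 0.44215747 -0.04950576  0.05070824] [-3.75965210e-01  3.41327326e-01  1.91661949e+00 -3.61205572e-06
  8.83702706e-01  1.26385482e+00] 0.0007115334408005791 [[-3.75549034e-04 -9.66484541e-01 -2.56724545e-01  6.66767646e-02]
 [ 9.99999833e-01 -2.50054612e-04 -5.21473532e-04 -1.27833848e-03]
 [ 4.39800951e-04 -2.56724698e-01  9.66484473e-01 -1.80235689e-01]
 [ 0.00000000e+00  0.00000000e+00  0.00000000e+00  1.00000000e+00]]
w 0.085 361 [[0.4518, -0.06], [0.4527, -0.0484], [0.4548, -0.0377]]
w 0.095 531 [[0.4464, -0.0604], [0.4528, -0.0487], [0.4548, -0.0376]]
w 0.105 582 [[0.4483, -0.0595], [0.4526, -0.0491], [0.4547, -0.0386]]
w 0.115 509 [[0.4517, -0.0589], [0.4527, -0.0497], [0.4547, -0.0393]]
w 0.125 649 [[0.4354, -0.0567], [0.452, -0.0485], [0.4543, -0.0406]]
w 0.135 101 [[0.4346, -0.056], [0.4407, -0.0553], [0.4472, -0.0403]]
w 0.145 344 [[0.4409, -0.0712], [0.4751, -0.0431], [0.4786, -0.0289]]
s 0.075 4 [[0.4259, -0.0574], [0.4351, -0.0551], [0.4442, -0.052]]
s 0.085 49 [[0.4448, -0.0624], [0.4514, -0.0501], [0.4533, -0.0401]]
s 0.095 68 [[0.4401, -0.0635], [0.4517, -0.0538], [0.4547, -0.0385]]
s 0.105 81 [[0.4391, -0.0647], [0.4512, -0.0527], [0.454, -0.039]]
s 0.115 76 [[0.4391, -0.0658], [0.4514, -0.0528], [0.4544, -0.037]]
s 0.125 108 [[0.4384, -0.0666], [0.4508, -0.0488], [0.4542, -0.0361]]
s 0.135 52 [[0.4403, -0.0664], [0.4522, -0.0411], [0.4551, -0.0342]]
s 0.145 18 [[0.4316, -0.0647], [0.4545, -0.0411], [0.4753, -0.039]]
```

Run:
```python
from h import *
s,iw,W=wcloud(); im,d=bot.camera('scene'); S=cloud('scene',d)
for n,C in [('w',W),('s',S)]:
    Q=C.reshape(-1,3); m=(Q[:,0]>.4485)&(Q[:,0]<.457)&(np.abs(Q[:,1]+.05)<.02)&(Q[:,2]>.036)
    print(n,m.sum(),np.percentile(Q[m,2],[0,1,5,20]).round(4))
    m=(Q[:,0]>.415)&(Q[:,0]<.457)&(np.abs(Q[:,1]+.05)<.006)&(Q[:,2]>.036)&(Q[:,2]<.15)
    P=Q[m]; o=np.argsort(P[:,2]); print(P[o][::max(1,len(o)//25)][:,[0,2]].round(3).tolist())
```

```text
w 2459 [0.0848 0.0863 0.0894 0.0974]
[[0.445, 0.037], [0.446, 0.045], [0.445, 0.053], [0.446, 0.059], [0.446, 0.066], [0.453, 0.088], [0.452, 0.092], [0.453, 0.096], [0.452, 0.099], [0.452, 0.103], [0.448, 0.104], [0.452, 0.106], [0.452, 0.108], [0.453, 0.111], [0.453, 0.114], [0.452, 0.117], [0.452, 0.12], [0.452, 0.123], [0.451, 0.125], [0.452, 0.127], [0.453, 0.129], [0.434, 0.129], [0.436, 0.13], [0.436, 0.13], [0.438, 0.131], [0.446, 0.146]]
s 480 [0.0858 0.0871 0.0905 0.1023]
[[0.445, 0.036], [0.445, 0.04], [0.445, 0.045], [0.446, 0.049], [0.445, 0.052], [0.444, 0.056], [0.446, 0.06], [0.444, 0.064], [0.446, 0.069], [0.446, 0.072], [0.425, 0.074], [0.445, 0.076], [0.445, 0.08], [0.451, 0.088], [0.451, 0.092], [0.451, 0.096], [0.451, 0.1], [0.452, 0.104], [0.451, 0.106], [0.45, 0.11], [0.452, 0.113], [0.444, 0.116], [0.45, 0.119], [0.451, 0.123], [0.451, 0.126], [0.434, 0.129], [0.453, 0.131], [0.44, 0.131]]
```

```bash
python3 - <<'E'
from h import *
im,d=bot.camera('scene'); S=cloud('scene',d); Q=S.reshape(-1,3)
M=R(bot.read_state()['eef_rot']); L=(Q-np.array(bot.read_state()['ee_pos']))@M  # tool coords
m=(np.abs(L[:,0])<.06)&(np.abs(L[:,1])<.12)&(Q[:,2]>.085)&(Q[:,2]<.3)
for lo in np.arange(-.11,.11,.01):
    k=m&(L[:,1]>=lo)&(L[:,1]<lo+.01); P=L[k]
    if len(P)<3: continue
    o=np.argsort(-P[:,2]); print('y',lo.round(2),[tuple(P[o[i]][[0,2]].round(3).tolist()) for i in range(0,len(o),max(1,len(o)//8))])
E
python3 -c "
from h import *
im,d=bot.camera('scene'); save('g3.png',cv2.resize(im[60:230,160:380],(790,600)))"
```

```text
y -0.1 [(0.034, -0.125), (0.033, -0.133), (0.032, -0.138), (-0.012, -0.141), (-0.016, -0.142), (0.0, -0.142), (-0.032, -0.142), (0.029, -0.143), (-0.023, -0.143)]
y -0.09 [(0.032, -0.099), (0.034, -0.113), (0.036, -0.125), (0.034, -0.133), (-0.026, -0.141), (0.032, -0.142), (-0.021, -0.142), (-0.001, -0.143), (-0.005, -0.143)]
y -0.08 [(0.022, -0.099), (-0.002, -0.106), (0.025, -0.112), (-0.003, -0.116), (0.02, -0.122), (0.035, -0.137), (0.003, -0.142), (-0.016, -0.142), (0.002, -0.143)]
y -0.07 [(0.025, -0.11), (0.026, -0.117), (-0.012, -0.134), (0.022, -0.136), (0.032, -0.139), (-0.031, -0.141), (0.012, -0.142), (0.025, -0.142), (-0.003, -0.143)]
y -0.06 [(0.026, -0.111), (0.024, -0.114), (0.025, -0.117), (0.023, -0.132), (0.021, -0.135), (0.023, -0.136), (0.024, -0.139), (0.024, -0.141), (0.017, -0.142)]
y -0.05 [(0.025, -0.11), (0.026, -0.116), (0.017, -0.126), (0.022, -0.134), (0.023, -0.14), (0.023, -0.143), (0.02, -0.165), (0.034, -0.242), (0.046, -0.249)]
y -0.04 [(0.033, -0.103), (0.017, -0.128), (0.023, -0.142), (0.018, -0.153), (0.02, -0.166), (0.036, -0.185), (0.02, -0.19
[... 1425 characters left out ...]
 (0.024, -0.142), (0.011, -0.245), (0.015, -0.249)]
y 0.06 [(0.026, -0.111), (0.025, -0.115), (0.024, -0.134), (0.024, -0.141), (0.021, -0.142), (0.025, -0.142), (-0.003, -0.142), (0.022, -0.142), (0.011, -0.248)]
y 0.07 [(0.034, -0.102), (0.025, -0.117), (0.032, -0.134), (0.034, -0.14), (0.019, -0.142), (-0.009, -0.142), (0.004, -0.142), (0.005, -0.142), (0.035, -0.143)]
y 0.08 [(0.032, -0.099), (-0.027, -0.106), (0.034, -0.113), (0.034, -0.126), (0.035, -0.135), (0.02, -0.141), (0.018, -0.142), (-0.022, -0.142), (0.02, -0.144)]
y 0.09 [(0.008, -0.124), (-0.016, -0.126), (0.03, -0.132), (-0.024, -0.135), (-0.005, -0.137), (0.022, -0.14), (-0.003, -0.141), (-0.015, -0.142), (-0.019, -0.143)]
```

View pics/g3.png

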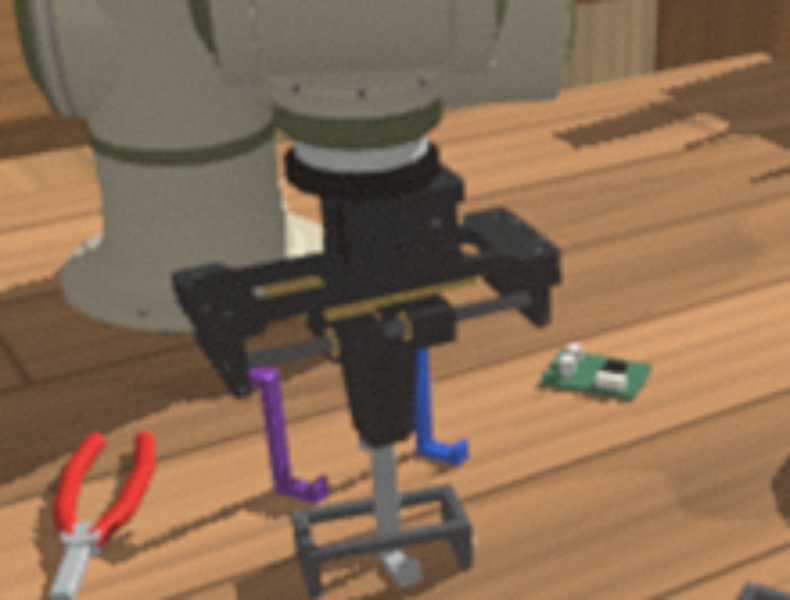

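The cause is clear. The depth data put the real fingertips at z≈0.0855, while the reported TCP is 0.051, and the gripper body is shifted up by the same amount. So the reported TCP lies about 35 mm beyond the real tips, and the fingers closed just above the hook's top. I'll subtract 35 mm from all heights from here on: open, go down 34 mm and grip.

Request:
{"method": "send_rows", "body": {
  "steps": [
    [[0,0,0,0],[0,0,0,0],[0,0,0,0],[0,0,0,0],[0,0,0,0]]
  ],
  "fingers": -0.1
}}

```text
time: 5.75
ee_pos: [0.4422, -0.0495, 0.0507]
eef_rot: [-0.0, 0.999, -0.034, -0.0]
ft_force: [-0.3, -0.2, -0.2]
finger_gap: 0.0381
grip_force: 0.0
```

Request:
{"method": "send_rows", "body": {
  "steps": [
    [[0,0,0,0],[0,0,0.12,0],[0,0,0.24,0],[0,0,0.34,0],[0,0,0.34,0]]
  ]
}}

```text
time: 6.25
ee_pos: [0.4415, -0.0493, 0.0157]
eef_rot: [-0.0, 0.999, -0.035, -0.001]
ft_force: [0.0, -0.5, -0.1]
finger_gap: 0.0482
grip_force: 0.0
```

Request:
{"method": "send_rows", "body": {
  "steps": [
    [[0,0,0,0],[0,0,0,0],[0,0,0,0],[0,0,0,0],[0,0,0,0]]
  ],
  "fingers": 1,
  "newtons": 30
}}

```text
time: 6.75
ee_pos: [0.4423, -0.0495, 0.0169]
eef_rot: [0.0, 0.999, -0.034, 0.0]
ft_force: [-0.1, -0.4, 0.7]
finger_gap: 0.0135
grip_force: 29.9
```

Gripped: 13.5 mm opening at 30 N. Next I'll lift 3 mm, centre the hook in the window and twist it about 81°.

Request:
{"method": "send_rows", "body": {
  "steps": [
    [[0,0,-0.03,0],[0.01,0.02,-0.03,0],[0.02,0.04,-0.03,-0.03],[0.02,0.04,-0.03,-0.065],[0.02,0.04,-0.03,-0.1]]
  ]
}}

```text
time: 7.25
ee_pos: [0.444, -0.0538, 0.0197]
eef_rot: [0.0, 0.992, 0.124, 0.0]
ft_force: [-0.3, 0.5, -1.1]
finger_gap: 0.0133
grip_force: 29.9
```

Request:
{"method": "send_rows", "body": {
  "steps": [
    [[0,0,0,-0.035],[0,0,0,-0.07],[0,0,0,-0.105],[0,0,0,-0.14],[0,0,0,-0.175]]
  ]
}}

```text
time: 7.75
ee_pos: [0.4439, -0.0538, 0.0197]
eef_rot: [0.0, 0.921, 0.389, -0.0]
ft_force: [0.0, 0.9, -1.2]
finger_gap: 0.0131
grip_force: 29.9
```

Request:
{"method": "send_rows", "body": {
  "steps": [
    [[0,0,0,-0.035],[0,0,0,-0.07],[0,0,0,-0.105],[0,0,0,-0.14],[0,0,0,-0.173]]
  ]
}}

```text
time: 8.25
ee_pos: [0.4439, -0.0537, 0.0197]
eef_rot: [-0.0, 0.783, 0.622, -0.0]
ft_force: [-0.7, -0.4, -0.7]
finger_gap: 0.0135
grip_force: 29.9
```

Run:
```python
from h import *
s,iw,W=wcloud(); im,d=bot.camera('scene'); S=cloud('scene',d)
print(s['ee_pos'],heading(s),s['finger_gap'],s['ft_force'],s['torque'],s['q'])
for n,C in [('w',W),('s',S)]: print(n,rect(C,(.443,-.055),.07,.024,.034))
save('g4.png',np.hstack([cv2.resize(im[130:240,200:340],(509,400)),cv2.resize(iw[120:300,240:370],(289,400))]))
```

```text
[ 0.44391563 -0.05374119  0.01970993] 76.93706994579617 0.013533786046363053 [-0.7286295  -0.40199268 -0.69950955] [-0.06589891 -0.05832271 -0.00280214] [-3.83598629e-01  4.02944074e-01  1.93303489e+00  2.15042529e-05
  8.05697189e-01 -1.55622386e-01]
w (3264, array([449.5, -30.4]), array([47.9, 46.1]), 76.4, np.float64(0.0316))
s (457, array([444.1, -54.9]), array([96.3, 48.2]), 77.3, np.float64(0.0309))
```

View pics/g4.png

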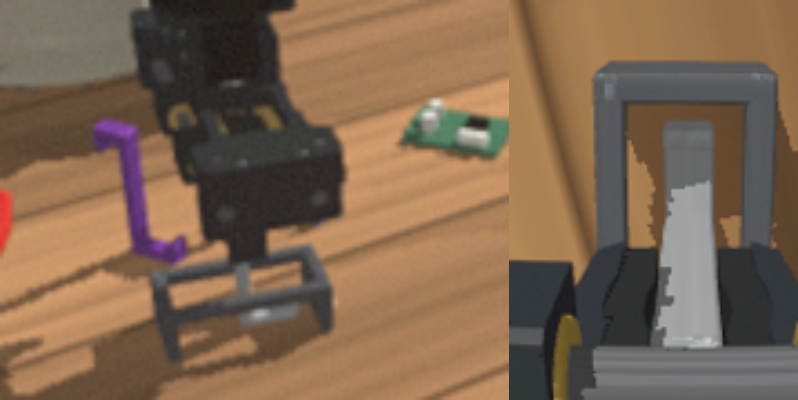

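The twist worked: the hook lies along the window (foot at (690,130) in the right crop, clear on both sides) and the eye hasn't moved. Now I'll lift it straight up.

Request:
{"method": "send_rows", "body": {
  "steps": [
    [[0,0,-0.15,0],[0,0,-0.3,0],[0,0,-0.5,0],[0,0,-0.75,0],[0,0,-1.0,0]]
  ]
}}

```text
time: 8.85
ee_pos: [0.4437, -0.0536, 0.1206]
eef_rot: [-0.0, 0.785, 0.619, -0.0]
ft_force: [-0.2, -0.3, -1.2]
finger_gap: 0.0136
grip_force: 29.9
```

Request:
{"method": "send_rows", "body": {
  "steps": [
    [[0,0,0,0],[0,0,0,0],[0,0,0,0]]
  ]
}}

```text
time: 9.15
ee_pos: [0.4432, -0.0534, 0.1185]
eef_rot: [-0.001, 0.785, 0.62, -0.001]
ft_force: [1.0, -0.4, -0.4]
finger_gap: 0.0135
grip_force: 29.9
```

Run:
```python
from h import *
im,d=bot.camera('scene'); S=cloud('scene',d); it,dt=bot.camera('top'); T=cloud('top',dt)
for n,C in [('t',T),('s',S)]: print(n,rect(C,(.443,-.055),.07,.024,.036))
save('g5.png',cv2.resize(im[90:240,190:340],(400,400)))
goal(.547,-.290,.1197,76.9)
```

```text
t (29, array([437.3, -12.9]), array([12.7, 15.1]), 89.1, np.float64(0.0322))
s (519, array([444., -55.]), array([96.2, 49.2]), 77.3, np.float64(0.0313))
now [ 0.4434 -0.0535  0.1187] 76.6 shift [-2.062  1.555 -0.014] turn -0.001
```

The eye stayed on the bench (top at 0.031, same place) and the hook came free. Next I'll carry it to the tray.

Request:
{"method": "send_rows", "body": {
  "steps": [
    [[-0.2,0.15,0,0],[-0.45,0.34,0,0],[-0.69,0.52,0,0],[-0.69,0.52,0,0]]
  ]
}}

```text
time: 9.65
ee_pos: [0.4793, -0.1352, 0.1188]
eef_rot: [-0.0, 0.785, 0.619, -0.0]
ft_force: [-0.5, 0.4, -1.0]
finger_gap: 0.0135
grip_force: 29.9
```

Request:
{"method": "send_rows", "body": {
  "steps": [
    [[-0.25,0.19,0,0],[-0.5,0.38,0,0],[-0.69,0.52,0,0],[-0.69,0.52,0,0]]
  ]
}}

```text
time: 10.05
ee_pos: [0.5135, -0.2132, 0.1187]
eef_rot: [-0.0, 0.785, 0.62, -0.0]
ft_force: [-0.1, 0.1, -0.3]
finger_gap: 0.0137
grip_force: 29.9
```

Request:
{"method": "send_rows", "body": {
  "steps": [
    [[-0.25,0.19,0,0],[-0.5,0.38,0,0],[-0.69,0.52,0,0],[-0.69,0.52,0,0],[-0.69,0.52,0,0]]
  ]
}}

```text
time: 10.55
ee_pos: [0.5475, -0.2896, 0.119]
eef_rot: [-0.001, 0.784, 0.62, -0.0]
ft_force: [-0.6, 0.2, -1.0]
finger_gap: 0.0133
grip_force: 29.9
```

Request:
{"method": "send_rows", "body": {
  "steps": [
    [[0,0,0.3,0],[0,0,0.6,0],[0,0,0.8,0],[0,0,0.9,0],[0,0,0.95,0]]
  ]
}}

```text
time: 11.05
ee_pos: [0.5478, -0.2898, 0.0243]
eef_rot: [-0.001, 0.784, 0.621, -0.0]
ft_force: [0.0, 0.3, -0.4]
finger_gap: 0.0132
grip_force: 29.9
```

Request:
{"method": "send_rows", "body": {
  "steps": [
    [[0,0,0.01,0],[0,0,0.01,0],[0,0,0.01,0]]
  ]
}}

```text
time: 11.35
ee_pos: [0.5484, -0.2912, 0.0247]
eef_rot: [0.001, 0.784, 0.62, 0.0]
ft_force: [-0.4, -0.5, -0.5]
finger_gap: 0.0134
grip_force: 29.9
```

Request:
{"method": "send_rows", "body": {
  "steps": [
    [[0,0,0.015,0],[0,0,0.03,0],[0,0,0.03,0]]
  ]
}}

```text
time: 11.65
ee_pos: [0.5481, -0.2911, 0.0209]
eef_rot: [0.0, 0.784, 0.62, 0.0]
ft_force: [0.4, -1.2, 0.9]
finger_gap: 0.0134
grip_force: 29.9
```

Request:
{"method": "send_rows", "body": {
  "steps": [
    [[0,0,0,0],[0,0,0,0],[0,0,0,0],[0,0,0,0],[0,0,0,0]]
  ],
  "fingers": -0.2
}}

```text
time: 12.15
ee_pos: [0.548, -0.291, 0.0207]
eef_rot: [0.0, 0.784, 0.62, 0.0]
ft_force: [0.6, -0.2, 0.2]
finger_gap: 0.0509
grip_force: 0.0
```

Request:
{"method": "send_rows", "body": {
  "steps": [
    [[0,0,-0.1,0],[0,0,-0.25,0],[0,0,-0.5,0],[0,0,-0.75,0],[0,0,-1,0]]
  ]
}}

```text
time: 12.65
ee_pos: [0.5482, -0.2911, 0.1233]
eef_rot: [0.001, 0.784, 0.62, 0.0]
ft_force: [-0.1, -0.0, 0.0]
finger_gap: 0.0525
grip_force: 0.0
```

Run:
```python
from h import *
im,d=bot.camera('scene'); S=cloud('scene',d); it,dt=bot.camera('top'); T=cloud('top',dt)
for n,C in [('t',T),('s',S)]: print(n,rect(C,(.547,-.29),.05,.042,.1),rect(C,(.443,-.055),.07,.024,.036))
save('g6.png',cv2.resize(im[160:360,50:290],(720,600)))
goal(.444,-.0545,.12,76.7)
```

```text
t 4 (322, array([441.8, -56.9]), array([95.8, 45.9]), 76.6, np.float64(0.0317))
s (290, array([ 547.4, -299.4]), array([23. , 15.8]), 75.7, np.float64(0.0771)) (523, array([443.7, -54.7]), array([95.9, 48.8]), 76.6, np.float64(0.0312))
now [ 0.5495 -0.2921  0.1256] 76.7 shift [ 2.07  -1.574  0.038] turn -0.0
```

View pics/g6.png

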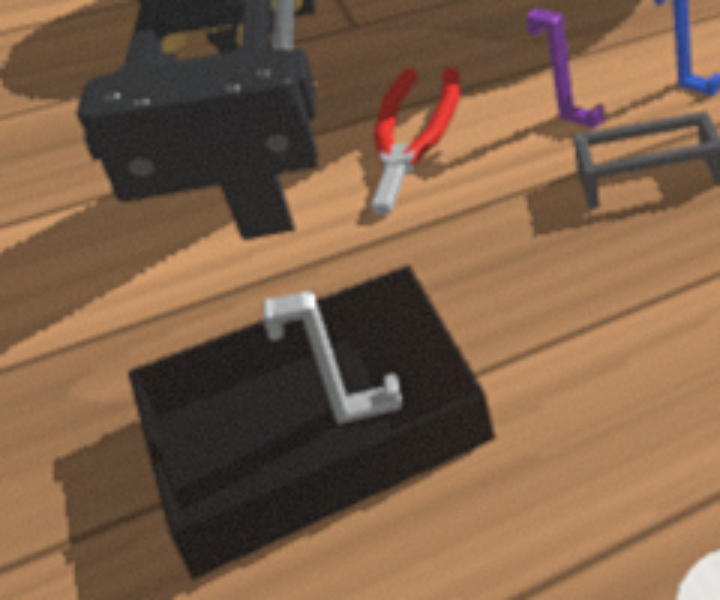

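The hook stands in the tray: stem at about (330,360) in the crop, foot on the floor. Now back to the eye, grasped 8 mm toward +y and high on the bars so the gripper body misses the purple and blue hooks.

Request:
{"method": "send_rows", "body": {
  "steps": [
    [[0.25,-0.18,0,0],[0.5,-0.36,0,0],[0.71,-0.52,0,0],[0.71,-0.52,0,0]]
  ],
  "fingers": -0.5
}}

```text
time: 13.15
ee_pos: [0.5128, -0.2075, 0.1208]
eef_rot: [-0.001, 0.784, 0.621, -0.0]
ft_force: [0.7, -0.8, 0.5]
finger_gap: 0.0661
grip_force: 0.0
```

Request:
{"method": "send_rows", "body": {
  "steps": [
    [[0.25,-0.18,0,0],[0.5,-0.36,0,0],[0.71,-0.52,0,0],[0.71,-0.52,0,0]]
  ]
}}

```text
time: 13.55
ee_pos: [0.4789, -0.1273, 0.1208]
eef_rot: [-0.0, 0.784, 0.621, -0.0]
ft_force: [0.6, -1.1, -0.1]
finger_gap: 0.0663
grip_force: 0.0
```

Request:
{"method": "send_rows", "body": {
  "steps": [
    [[0.25,-0.18,0,0],[0.5,-0.36,0,0],[0.71,-0.52,0,0],[0.71,-0.52,0,0],[0.71,-0.52,0,0]]
  ]
}}

```text
time: 14.05
ee_pos: [0.4461, -0.0487, 0.1209]
eef_rot: [0.001, 0.784, 0.62, 0.0]
ft_force: [0.2, -0.7, 0.1]
finger_gap: 0.0654
grip_force: 0.0
```

Run:
```python
from h import *
s,iw,W=wcloud(); print(s['finger_gap'],s['q'])
print(rect(W,(.443,-.055),.07,.024,.036),rect(W,(.34,-.07),.04,.05,.095),rect(W,(.35,.02),.04,.05,.095))
im,d=bot.camera('scene'); print(rect(cloud('scene',d),(.443,-.055),.07,.024,.036))
goal(.446,-.047,-.0155,76.6)
```

```text
0.06541895389875657 [-3.70725570e-01  2.37400676e-01  1.83424584e+00 -2.99642076e-04
  1.06889079e+00 -1.38363914e-01]
(2407, array([443.8, -53.3]), array([95.3, 46.7]), 75.6, np.float64(0.0318)) (130, array([332.2, -71.6]), array([21.8,  4.2]), 23.4, np.float64(0.0718)) (784, array([341.6,  18.7]), array([24.1, 14.7]), 29.5, np.float64(0.0779))
(517, array([444.6, -55.1]), array([95.8, 48.9]), 76.3, np.float64(0.0313))
now [ 0.446  -0.049   0.1208] 76.6 shift [ 0.02  -0.006  1.363] turn 0.0
```

Request:
{"method": "send_rows", "body": {
  "steps": [
    [[0.01,0,0.25,0],[0.02,-0.005,0.5,0],[0.02,-0.005,0.75,0],[0.02,-0.005,0.86,0],[0.02,-0.005,0.86,0]]
  ]
}}

```text
time: 14.65
ee_pos: [0.445, -0.0462, 0.0338]
eef_rot: [-0.001, 0.785, 0.62, -0.001]
ft_force: [-0.2, -0.1, 0.1]
finger_gap: 0.0657
grip_force: 0.0
```

Request:
{"method": "send_rows", "body": {
  "steps": [
    [[0,0,0.15,0],[0,0,0.3,0],[0,0,0.42,0],[0,0,0.5,0],[0,0,0.5,0]]
  ]
}}

```text
time: 15.15
ee_pos: [0.4454, -0.046, -0.0153]
eef_rot: [-0.0, 0.784, 0.62, -0.0]
ft_force: [0.0, -0.4, -0.2]
finger_gap: 0.0662
grip_force: 0.0
```

Request:
{"method": "send_rows", "body": {
  "steps": [
    [[0,0,0,0],[0,0,0,0],[0,0,0,0],[0,0,0,0],[0,0,0,0]]
  ],
  "fingers": 1,
  "newtons": 45
}}

```text
time: 15.65
ee_pos: [0.4456, -0.0459, -0.0147]
eef_rot: [0.0, 0.784, 0.62, 0.0]
ft_force: [-1.3, 0.3, 6.8]
finger_gap: 0.0454
grip_force: 45.0
```

Request:
{"method": "send_rows", "body": {
  "steps": [
    [[0,0,-0.1,0],[0,0,-0.25,0],[0,0,-0.45,0],[0,0,-0.7,0],[0,0,-0.9,0]]
  ]
}}

```text
time: 16.15
ee_pos: [0.4452, -0.0457, 0.0763]
eef_rot: [0.0, 0.784, 0.62, 0.0]
ft_force: [0.7, -0.5, -2.7]
finger_gap: 0.045
grip_force: 45.0
```

Request:
{"method": "send_rows", "body": {
  "steps": [
    [[0.2,0.01,0,0],[0.45,0.03,0,0],[0.7,0.04,0,0],[0.89,0.057,0,0],[0.89,0.057,0,0]]
  ]
}}

```text
time: 16.65
ee_pos: [0.4713, 0.0411, 0.075]
eef_rot: [-0.0, 0.784, 0.621, 0.0]
ft_force: [0.2, 0.2, -2.1]
finger_gap: 0.0453
grip_force: 45.0
```

Request:
{"method": "send_rows", "body": {
  "steps": [
    [[0.25,0.01,0,0],[0.5,0.03,0,0],[0.7,0.04,0,0],[0.89,0.057,0,0],[0.89,0.057,0,0]]
  ]
}}

```text
time: 17.15
ee_pos: [0.4974, 0.1256, 0.0749]
eef_rot: [-0.0, 0.784, 0.621, 0.0]
ft_force: [-0.3, -0.3, -2.9]
finger_gap: 0.0454
grip_force: 45.0
```

Request:
{"method": "send_rows", "body": {
  "steps": [
    [[0.25,0.01,0,0],[0.5,0.03,0,0],[0.7,0.04,0,0],[0.89,0.057,0,0],[0.89,0.057,0,0]]
  ]
}}

```text
time: 17.65
ee_pos: [0.5235, 0.2103, 0.0747]
eef_rot: [-0.0, 0.784, 0.621, -0.0]
ft_force: [-0.3, -0.3, -2.2]
finger_gap: 0.0453
grip_force: 45.0
```

Request:
{"method": "send_rows", "body": {
  "steps": [
    [[0.25,0.01,0,0],[0.5,0.03,0,0],[0.7,0.04,0,0],[0.89,0.057,0,0],[0.89,0.057,0,0]]
  ]
}}

```text
time: 18.15
ee_pos: [0.5497, 0.2953, 0.0746]
eef_rot: [0.0, 0.784, 0.621, -0.0]
ft_force: [-0.2, -1.0, -1.6]
finger_gap: 0.0452
grip_force: 45.0
```

Run:
```python
from h import *
im,d=bot.camera('scene'); S=cloud('scene',d)
print(rect(S,(.55,.287),.075,.085,.125),rect(S,(.548,.287),.11,.02,.04))
goal(.55,.295,-.011,76.6)
```

```text
(624, array([548.6, 286.1]), array([104.4,  68.7]), 61.3, np.float64(0.1141)) (718, array([549.3, 287. ]), array([159.5, 159.7]), 65.5, np.float64(0.0267))
now [0.5494 0.2943 0.0744] 76.7 shift [0.009 0.005 0.854] turn 0.001
```

Request:
{"method": "send_rows", "body": {
  "steps": [
    [[0,0,0.25,0],[0,0,0.5,0],[0,0,0.7,0],[0,0,0.8,0],[0,0,0.84,0]]
  ]
}}

```text
time: 18.7
ee_pos: [0.5491, 0.2941, -0.0099]
eef_rot: [-0.0, 0.785, 0.62, -0.001]
ft_force: [-0.7, -0.8, -1.2]
finger_gap: 0.0456
grip_force: 45.0
```

Request:
{"method": "send_rows", "body": {
  "steps": [
    [[0,0,0.01,0],[0,0,0.015,0],[0,0,0.015,0]]
  ]
}}

```text
time: 19.0
ee_pos: [0.5498, 0.2955, -0.0099]
eef_rot: [0.0, 0.784, 0.62, 0.001]
ft_force: [0.1, -0.3, -1.8]
finger_gap: 0.0453
grip_force: 45.0
```

Request:
{"method": "send_rows", "body": {
  "steps": [
    [[0,0,0,0],[0,0,0,0],[0,0,0,0],[0,0,0,0],[0,0,0,0]]
  ],
  "fingers": -0.45
}}

```text
time: 19.5
ee_pos: [0.5495, 0.2955, -0.0107]
eef_rot: [0.0, 0.784, 0.62, 0.0]
ft_force: [0.1, 0.0, 0.6]
finger_gap: 0.0639
grip_force: 0.0
```

Request:
{"method": "send_rows", "body": {
  "steps": [
    [[0,0,-0.1,0],[0,0,-0.3,0],[0,0,-0.55,0],[0,0,-0.8,0],[0,0,-1,0]]
  ]
}}

```text
time: 20.0
ee_pos: [0.5498, 0.2956, 0.0916]
eef_rot: [0.0, 0.784, 0.62, 0.001]
ft_force: [0.3, -0.5, 0.6]
finger_gap: 0.0638
grip_force: 0.0
```

Request:
{"method": "send_rows", "body": {
  "steps": [
    [[-0.3,0,-0.2,0],[-0.6,0,-0.5,0],[-0.9,0,-0.6,0],[-0.9,0,-0.6,0],[-0.9,0,-0.6,0]]
  ]
}}

```text
time: 20.5
ee_pos: [0.5288, 0.2078, 0.1499]
eef_rot: [0.0, 0.785, 0.62, 0.001]
ft_force: [-0.7, 0.4, -0.8]
finger_gap: 0.0639
grip_force: 0.0
```

Run:
```python
from h import *
im,d=bot.camera('scene'); S=cloud('scene',d); it,dt=bot.camera('top'); T=cloud('top',dt)
for C,I in [(S,im),(T,it)]:
    print('eye',rect(np.where((I.max(-1)<110)[...,None],C,np.nan),(.549,.287),.07,.025,.06),'hook',rect(C,(.547,-.29),.05,.045,.1))
    print('spare eye',rect(C,(.65,.055),.07,.02,.04))
save('f.png',im)
```

```text
eye (383, array([548.9, 286.1]), array([97.5, 47.3]), 75.8, np.float64(0.0339)) hook (281, array([ 547.9, -299.5]), array([23.1, 16.3]), 76.9, np.float64(0.0783))
spare eye (668, array([643.8,  56.3]), array([46.3, 98.5]), 30.5, np.float64(0.0306))
eye 0 hook (88, array([ 545.2, -301.1]), array([24.3, 14.1]), 73.5, np.float64(0.0805))
spare eye (335, array([641.9,  54.3]), array([46.8, 95.9]), 30.9, np.float64(0.0308))
```

View pics/f.png

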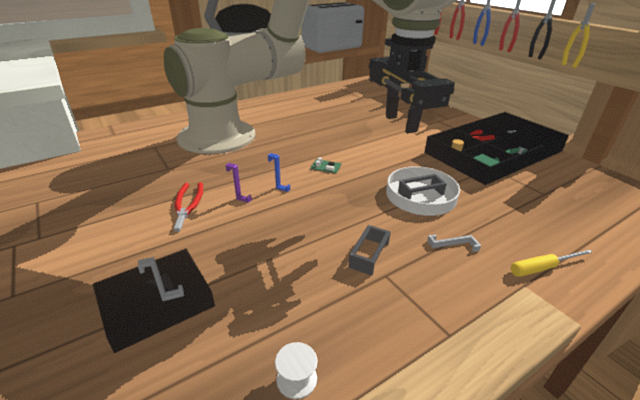

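The final view shows the eye centred in the tin (422,188), the hook standing in the tray (158,278), the spares and look-alikes unmoved, and the gripper clear of everything.

```bash
python3 -c "
from rig import bot
print(bot.job_done())"
```

```text
the job is handed in; nothing more can be done
None
```

The job is handed in at about 21 s: the S-hook stands in the rectangular tray, its eye lies in the middle of the round tin, and the spares were left where they were; the hand-in call returned no verdict.

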